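# Reseat the check scale's pan on its three ball feet and load it

## Robot

A 6-joint arm with a two-finger parallel gripper is mounted at the origin on a cart in front of the work surface, level with it; the furniture and walls round the work are solid. World frame = base frame: x ahead of the robot, y to its left, z up, the work surface at z = 0. Lengths are in mm, angles in degrees, forces in N, time in s.
With the tool pointing down it reaches from about 350 to 925 mm from the base axis. Payload 6.4 kg.
Tool frame: the origin (TCP) lies midway between the tips of the shut fingers; the grasp point (between the pads) lies 19 mm behind it; z points along the fingers, y is the line along which they close (so a half turn about z gives the same grasp; the last joint's range is limited). The gripper opens to 94 mm and grips with 3 to 60 N. Pads are 16 mm wide; open, the fingers measure 119 mm over their backs; the gripper's body (75 mm by 177 mm) begins 78 mm behind the grasp point.
Start: joints at [-81.022, 14.043, 89.255, -0, 76.702, -9.975], TCP at [211.125, -614.768, 205.455] pointing down, gripper open.
Joint ranges: [-179.41, 179.41], [-58.25, 129.5], [7.25, 145.43], [-54.29, 234.29], [11.92, 165.04], [-157.13, 157.13]. Speed limits (degrees/s): [147.25, 147.25, 180, 180, 180, 180].

## Interface

Orientations are given as a 3x3 rotation matrix whose columns are the frame's x, y, z axes.
In Python, from workcell import get_obs, grab_frame, camera_info, sign_off gives the robot as it stands.
- The arm moves only by the tool send_rows, never from a script. Its argument "deltas" is a list of rows, each a list of 3 entries, a list of its own where there are three numbers: the turn, a rotation vector about the tool's x, y, z in degrees, then the shift along the tool's x, y, z in m, then the opening, from -1 (shut) to 1 (fully open). In form: [[[ax, ay, az], [x, y, z], jaw], ...]. A call has 1 to 12 rows; each row shifts and turns the commanded pose from where the row before left it, along the tool's axes as they then stand; what a row does not reach is not made up. A row lasts 1/8 s, in which the tool goes at most 62.5 mm and 10.7 degrees, less where a joint would pass 70% of its speed; a pose out of reach is approached as far as the arm can. A call with a gripper value outside its range is refused whole. The fingers move at their own pace and stop on an object; "grip_force" is the grip in N (left out, the last holds). Time passes only in rows, so rows that do not move let the fingers close. It gives the time, the measured TCP pose, the force, the opening and the grip force at its end, in the units of the state.
- get_obs(): the state, without advancing time (a new reading comes with each control period).
- grab_frame(name): name is "scene" or "top" or "wrist"; returns the picture (400x640x3 uint8, red, green, blue); there is no depth.
- camera_info(name): a dict with "fx", "fy", "cx", "cy" (pixels), "T" (4x4, takes a point from camera to world coordinates). Camera axes: x right, y down, z forward; pixel columns grow to the right and rows downward; lengths in mm; the calibration is good to about 2 mm. The wrist camera is an equidistant fisheye: a pixel r from the principal point sees the ray r / f radians off the axis. A picture is of the moment at which its call begins: read the wrist's pose just before it. camera_info takes no time and is no camera call; for the wrist camera it gives the pose at the moment of the call.
- sign_off(): hands the job in; it is judged then, once.
The state is a dict: "time_s": time; "joints": joint angles; "qvel": joint speeds; "joint_torque": joint torques, N m; "tool_pos": TCP position; "ee_rot": TCP orientation; "contact_force": force on the tool from outside, world axes, zero at the start; "moment": the same for the moment, N m; "finger_gap": opening from 0.0 (shut) to 1.0 (fully open); "grip_force": force on a finger pad.
Only numpy, scipy, OpenCV 4.12 (cv2) and the standard library are available. Lean on these libraries where they do the work, as an engineer would, in place of code of your own. Each camera call takes 0.05 s, during which the arm holds its last target. There are 200 camera calls.

## Task

The pan of the small scale was taken off for wiping. Set it back on the scale with its tab towards the display, gently feeling and turning it on the seat ring until its three ball feet drop fully home in the cone, the groove and the flat seat, and let go of it; go easy, for the weigh cell under the ring is spoilt by anything over about 20 N. Then stand the diluent bottle upright in the pan's well ready for weighing, and leave the things round about where they are.

Things in the scene. Friction and masses are not known exactly. Their poses are not given: they have to be found in the camera images.
- scale: low white bench scale, fixed to the table; origin at table height under the axis of its seat ring, z up, front (sloping display) on its -x side. Housing 44 mm high, from x = -130 to +78 mm and y = -80 to +80 mm. Nothing overhangs it. The bare steel seat ring stands above the housing and carries the pan.
- ring_axis (a point): on the seat ring's axis at the height of its flat top (unloaded), 66 mm above the table; fixed to the housing, does not turn with the ring. Ring: 70 mm inner, 114 mm outer diameter. Three seats are sunk into its top 120 degrees apart on a 46 mm radius: a round cone; a radial V groove, 120 degrees clockwise (from above) from the cone; a flat-bottomed slot, 120 degrees counter-clockwise.
- display (a point): middle of the display on the front of the housing. The ring swivels stiffly (0.2 N m of friction, stays where left, stops at 57 degrees either way) and its angle is NOT reported: the cone stands anywhere within 53 degrees of the direction from the ring's axis to the front (scale -x). It must be found by eye or by feel.
- spindle (a point): on the ring's axis at the housing's top, 44 mm above the table. A spring of 2.5 N per mm carries the ring, 6 mm of travel to a hard stop (15 N). Cone and groove walls slope 52 degrees and are 8.6 mm wide at the mouth, the slot 13 mm at its bottom. A ball foot slides on the ring's flat top and drops 3 mm when its seat is reached.
- pan: round aluminium weighing pan, 0.28 to 0.44 kg, standing on its feet on the table. Origin on its axis at the level of the feet's bottoms, z up. Disc of 124 mm diameter from z = 12 to 17 mm. Hold it by the square well block in the middle: 46 x 46 mm, sides along x and y, z = 17 to 37 mm. Home on the ring the origin is 60.8 to 62.2 mm above the table, with the feet out of the seats 64 mm or more.
- pan_tab (a point): outer part of the 16 mm wide tab on the pan's rim, on the pan's -x side, 70 mm from its axis and 14.5 mm above the bottoms of the feet. The three feet are 8 mm polished steel balls (friction on the ring about 0.25) on a 46 mm radius at 180, 60 and -60 degrees from the pan's +x; the one at 180, under the tab, belongs in the cone.
- pan_well (a point): centre of the floor of the pan's bottle well, 19 mm above the bottoms of the feet; the well is 18 mm deep, 37 mm in diameter
- bottle: small round plastic diluent bottle with a blue cap, standing on a 3 mm sheet on the table; 33 mm diameter, 58 mm high (body to 49 mm, cap 25 mm diameter above), 0.06 kg; origin at the centre of its underside, z up
- timer: white round wind-up bench timer, 67 mm diameter, 49 mm high, right of the scale; bystander, origin at the centre of its underside
- spray: small upright spray bottle, 35 mm diameter, 120 mm high; bystander, origin at the centre of its underside
- vial: small glass vial with a pink cap lying on its side, 22 x 46 mm; bystander, origin at its underside
- sachets: flat stack of wipe sachets, 50 x 62 x 9 mm; bystander, origin at the centre of its underside
Things that resemble listed ones, but are neither listed nor needed, are in the scene too. What is shaped like the bottle but green or purple is not meant.

How it is judged:
By the outcome, as a careful person would: the job done as asked, in the order asked, and still so for the second after the job is handed in, with the robot touching nothing.
It also fails if it takes over 72 s, if anything falls off the work surface, if the arm or the gripper's body presses on something with over 40 N, if the wrist force passes 120 N, or if a joint passes its speed limit or range.

## Working session

There is one attempt and no reset: what is moved stays moved. The work goes in short steps, Python scripts to look and compute and a tool call to move; the robot and the scene stay as the last step left them, time stands still between calls to the robot, and variables do not carry over. Pictures are saved under pics/ and viewed, at most 10 in all, crops included, and the job is handed in when it is done.

Besides the shell and the picture viewer there is one more tool, called after "Request:" in YAML: its name, and indented under it one key for each argument. send_rows: Moves the arm, as the interface text tells. Its arguments: {"type":"object","properties":{"deltas":{"type":"array","items":{"type":"array"}},"grip_force":{"type":"number"}},"required":["deltas"]}

```bash
ls; mkdir -p pics; python3 - <<'E'
from workcell import *
import cv2,numpy as np
o=get_obs();print({k:np.round(v,3).tolist() for k,v in o.items()})
for n in("scene","top","wrist"):
    c=camera_info(n);print(n,{k:np.round(v,3).tolist() for k,v in c.items()})
a=grab_frame("scene");b=grab_frame("top")
np.save("scene0.npy",a);np.save("top0.npy",b)
cv2.imwrite("pics/scene0.png",a[:,:,::-1]);cv2.imwrite("pics/top0.png",b[:,:,::-1])
E
```

```text
pics
{'time_s': 0.0, 'joints': [-81.024, 14.082, 89.323, -0.0, 76.703, -9.974], 'qvel': [-0.006, 0.003, -0.067, -0.003, 0.053, -0.013], 'joint_torque': [-0.0, -41.583, -31.46, 0.068, 0.033, -0.0], 'tool_pos': [211.012, -614.168, 204.385], 'ee_rot': [[0.946, 0.325, -0.0], [0.325, -0.946, 0.002], [0.0, -0.002, -1.0]], 'contact_force': [0.016, -0.014, -0.378], 'moment': [-0.046, -0.031, 0.021], 'grip_force': 0.0, 'finger_gap': 0.996}
scene {'fx': 475.794, 'fy': 475.794, 'cx': 317.352, 'cy': 200.052, 'T': [[-0.82, -0.31, 0.482, -192.488], [-0.573, 0.431, -0.697, 1093.485], [0.008, -0.847, -0.531, 856.044], [0.0, 0.0, 0.0, 1.0]]}
top {'fx': 509.745, 'fy': 509.745, 'cx': 321.736, 'cy': 196.143, 'T': [[0.013, -0.989, 0.148, 301.849], [-1.0, -0.014, -0.001, 82.092], [0.003, -0.148, -0.989, 1518.489], [0.0, 0.0, 0.0, 1.0]]}
wrist {'fx': 309.707, 'fy': 309.707, 'cx': 319.77, 'cy': 204.489, 'T': [[0.325, -0.908, -0.264, 287.729], [-0.946, -0.313, -0.089, -588.568], [-0.001, 0.279, -0.96, 383.405], [0.0, 0.0, 0.0, 1.0]]}
```

View pics/scene0.png

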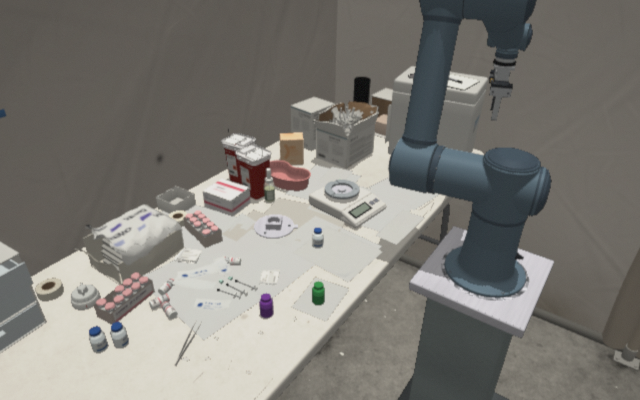

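View pics/top0.png

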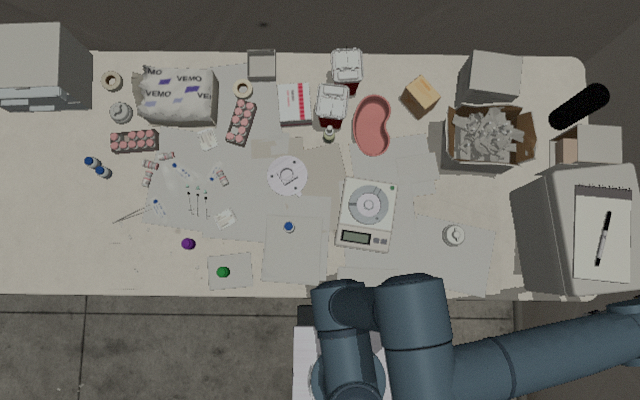

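Scene and top pictures: the pan is at top (287,175), the scale's ring at (368,205), its display at (355,238), and the timer at (454,236). 
Bottle candidates (top pixels): blue cap on the sheet (289,227), two blue caps at the far left (92,161) and (103,172) with no sheet, green (223,272), purple (188,243). I choose (289,227), which stands on a sheet. Next I check it in a close crop.

```bash
cat > h.py <<'E'
from workcell import *
import cv2,numpy as np
def ray(n,u,v,c=None):
    c=c or camera_info(n);T=np.array(c["T"]);x=(u-c["cx"])/c["fx"];y=(v-c["cy"])/c["fy"]
    if n=="wrist":
        r=np.hypot(x,y);s=np.sin(r)/max(r,1e-9);d=np.array([x*s,y*s,np.cos(r)])
    else: d=np.array([x,y,1])
    return T[:3,3],T[:3,:3]@d
def onz(n,u,v,z,c=None):
    o,d=ray(n,u,v,c);return o+d*(z-o[2])/d[2]
def proj(n,p,c=None):
    c=c or camera_info(n);T=np.array(c["T"]);q=T[:3,:3].T@(np.array(p)-T[:3,3])
    if n=="wrist":
        r=np.hypot(q[0],q[1]);t=np.arctan2(r,q[2]);k=t/r;return np.array([c["cx"]+c["fx"]*q[0]*k,c["cy"]+c["fy"]*q[1]*k])
    return np.array([c["cx"]+c["fx"]*q[0]/q[2],c["cy"]+c["fy"]*q[1]/q[2]])
E
python3 - <<'E'
from h import *
a=np.load("top0.npy");s=np.load("scene0.npy")
c1=cv2.resize(a[145:265,255:415],(800,600),interpolation=cv2.INTER_CUBIC)
cv2.imwrite("pics/crop1.png",c1[:,:,::-1])
hsv=cv2.cvtColor(a,cv2.COLOR_RGB2HSV)
m=cv2.inRange(hsv,(100,110,40),(125,255,255));n,l,st,ce=cv2.connectedComponentsWithStats(m)
for i in range(1,n):
    if st[i,4]>8: print("blue",st[i],ce[i].round(1),onz("top",*ce[i],61).round(1))
hsv=cv2.cvtColor(s,cv2.COLOR_RGB2HSV)
m=cv2.inRange(hsv,(100,110,40),(125,255,255));n,l,st,ce=cv2.connectedComponentsWithStats(m)
for i in range(1,n):
    if 8<st[i,4]<400: print("scene blue",st[i],ce[i].round(1),onz("scene",*ce[i],56).round(1))
for nm,p,z in(("pan",(287,175),15),("ring",(368,205),66),("timer",(454,236),49),("disp",(355,238),40)):print(nm,onz("top",*p,z).round(1))
E
```

```text
blue [190  87   7   3  12] [193.2  88.4] [840.2 468.3  61. ]
blue [ 85 157   8   8  49] [ 88.4 160.3] [616.9 762.5  61. ]
blue [173 163   3   4   9] [174.1 164.7] [607.4 512.   61. ]
blue [ 96 166   8   8  50] [ 99.3 169.6] [589.7 728.7  61. ]
blue [285 222   8   8  46] [288.2 225.7] [433.5 175.3  61. ]
scene blue [  0 110   5   7  26] [  1.6 113.1] [2077.8  263.1   56. ]
scene blue [315 228   6   5  26] [317.5 230. ] [440.2 176.   56. ]
scene blue [112 322  10   9  70] [116.2 326.2] [594.2 734.5  56. ]
scene blue [ 90 327  10   9  70] [ 94.5 330.8] [621.2 770.   56. ]
pan [590.2 185.4  15. ]
ring [495.9 -52.9  66. ]
timer [ 411.4 -302.5   49. ]
disp [402.4 -17.6  40. ]
```

View pics/crop1.png

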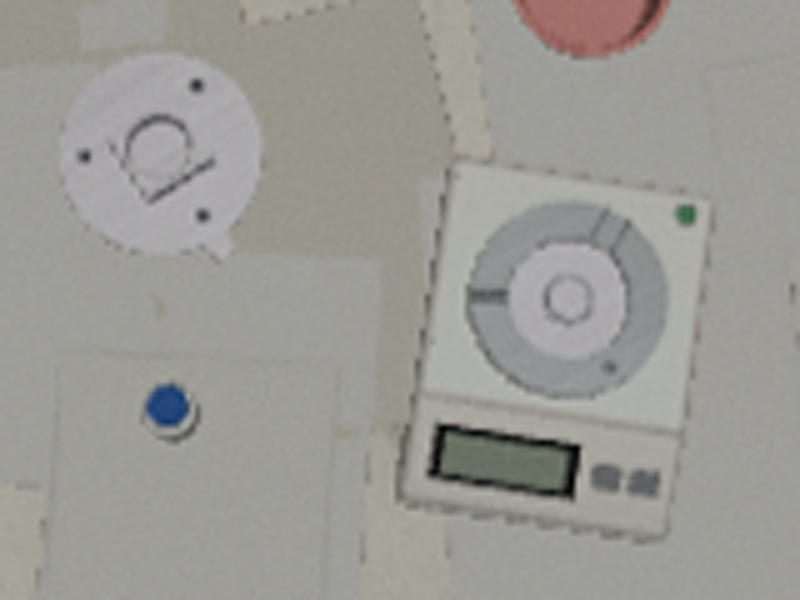

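Crop: the cone (dot) is at crop (610,367), the groove (487,296) and the slot (610,230), so the ring is turned about 41° off the front. The pan's foot dots are (197,86), (84,156) and (203,215), with the tab at (222,245). The blue-capped bottle stands on its sheet at (170,410), so the choice is confirmed.

I move up and over to the scale first.

Request:
send_rows:
  deltas:
    - [[0,0,0],[0.0156,-0.0454,-0.03],1]
    - [[0,0,0],[0.0156,-0.0454,-0.03],1]
    - [[0,0,0],[0.0156,-0.0454,-0.03],1]
    - [[0,0,0],[0.0156,-0.0454,-0.03],1]
    - [[0,0,0],[0.0156,-0.0454,-0.03],1]
    - [[0,0,0],[0.0467,-0.0264,0.017],1]
    - [[0,0,0],[0.0467,-0.0264,0.017],1]
    - [[0,0,0],[0.0467,-0.0264,0.017],1]
    - [[0,0,0],[0.0467,-0.0264,0.017],1]
    - [[0,0,0],[0.0467,-0.0264,0.017],1]
    - [[0,0,0],[0.0467,-0.0264,0.017],1]
    - [[0,0,0],[0.0467,-0.0264,0.017],1]

```text
time_s: 1.6
tool_pos: [461.1, -92.1, 235.7]
ee_rot: [[0.946, 0.325, 0.0], [0.325, -0.946, -0.0], [-0.0, 0.0, -1.0]]
contact_force: [0.4, -0.3, 0.2]
finger_gap: 1.004
grip_force: 0.0
```

Request:
send_rows:
  deltas:
    - [[0,0,0],[0.0467,-0.0264,0.017],1]
    - [[0,0,-7.4],[0,0,0],1]
    - [[0,0,-7.4],[0,0,0],1]
    - [[0,0,0],[0,0,0],1]
    - [[0,0,0],[0,0,0],1]

```text
time_s: 2.22
tool_pos: [495.8, -53.7, 219.3]
ee_rot: [[0.833, 0.554, -0.0], [0.554, -0.833, 0.0], [-0.0, -0.0, -1.0]]
contact_force: [-0.1, 0.2, -0.0]
finger_gap: 1.003
grip_force: 0.0
```

```bash
python3 - <<'E'
from h import *
import json
c=camera_info("wrist");a=grab_frame("wrist");np.save("w1.npy",a)
json.dump({k:np.array(v).tolist() for k,v in c.items()},open("w1.json","w"))
print(proj("wrist",[496,-53,66],c),proj("wrist",[590,185,15],c),proj("wrist",[433,175,61],c))
cv2.imwrite("pics/w1.png",a[:,:,::-1])
E
```

```text
[319.02653558 190.27489805] [205.2102528   23.77737386] [135.31276299 132.50140032]
```

View pics/w1.png

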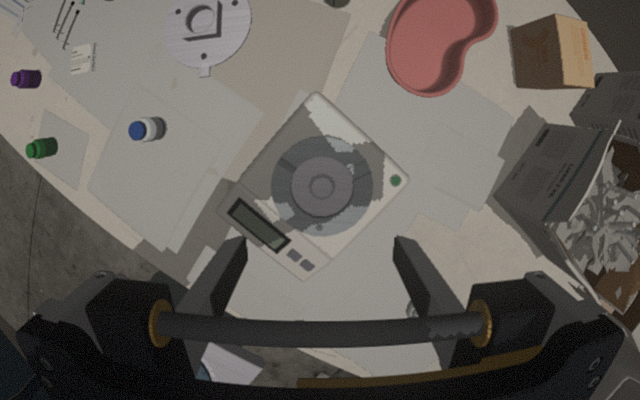

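Wrist picture: ring centre is near (321,186), cone dot (320,227), groove about (287,167), and slot about (350,160). The pan is at (207,25) with its tab at (205,70). I enlarge both to take exact pixels.

```bash
python3 - <<'E'
from h import *
a=np.load("w1.npy")
r=cv2.resize(a[128:244,264:380],None,fx=3.44,fy=5,interpolation=cv2.INTER_CUBIC)
r=cv2.resize(a[130:245,265:380],(460,460),interpolation=cv2.INTER_CUBIC)
p=cv2.resize(a[0:115,160:245],(340,460),interpolation=cv2.INTER_CUBIC)
o=np.hstack([r,p]);o=cv2.convertScaleAbs(o,alpha=1.5)
cv2.imwrite("pics/crop2.png",o[:,:,::-1])
E
```

```text
(no output)
```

View pics/crop2.png

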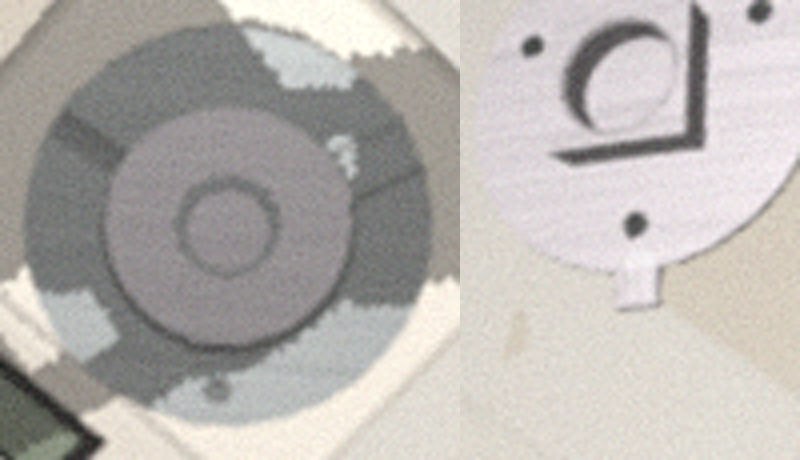

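```bash
python3 - <<'E'
from h import *
import json
c=json.load(open("w1.json"));ang=lambda v:np.degrees(np.arctan2(v[1],v[0]))
W=lambda u,v,z:onz("wrist",u,v,z,c)[:2]
O=W(322,186,66)
pts=[W(25/4+265,130+224/4,66),W(432/4+265,186,66),W(322,130+22/4,66),W(322,130+425/4,66)]
print("ring",O,[round(np.linalg.norm(p-O),1) for p in pts])
for n,u,v,off in(("cone",319.25,227.25,0),("groove",288.75,165.75,120),("slot",360,170,-120)):
    d=W(u,v,66)-O;print(n,np.linalg.norm(d).round(1),(ang(d)+off)%360)
T=lambda u,v,z:onz("top",255+u/5,145+v/5,z)[:2]
O2=T(568,299,66);print("ring top",O2)
for n,u,v,off in(("cone",610,367,0),("groove",487,296,120),("slot",610,230,-120)):
    d=T(u,v,66)-O2;print(n,np.linalg.norm(d).round(1),(ang(d)+off)%360)
for nm,f in(("wrist",[W(203.75,56,17),W(178,11.5,17),W(235,3,17)]),("top",[T(203,215,17),T(84,156,17),T(197,86,17)])):
    P=np.mean(f,0);print(nm,"pan",P,[(np.linalg.norm(p-P).round(1),ang(p-P)%360) for p in f])
d=W(204.5,70,15);print("tab",d)
# bottle: cap from wrist
a=np.load("w1.npy");m=cv2.inRange(cv2.cvtColor(a,cv2.COLOR_RGB2HSV),(100,110,40),(125,255,255));m[:110]=0;m[150:]=0
n,l,st,ce=cv2.connectedComponentsWithStats(m)
for i in range(1,n):
    if st[i,4]>20: print(st[i],W(*ce[i],59))
E
```

```text
ring [501.84147387 -53.04299569] [np.float64(56.2), np.float64(56.7), np.float64(55.4), np.float64(59.4)]
cone 48.4 210.03952076533562
groove 42.7 211.55431779390645
slot 45.3 207.1755645377728
ring top [496.50863754 -54.62210789]
cone 45.8 211.68973710017204
groove 46.6 208.64991866580618
slot 47.2 209.0847234762808
wrist pan [590.81402994 185.45549368] [(np.float64(45.9), np.float64(213.57742231120372)), (np.float64(46.1), np.float64(93.62724829290585)), (np.float64(46.0), np.float64(333.38167203806586))]
top pan [588.46933061 184.47598659] [(np.float64(45.8), np.float64(214.26616443777627)), (np.float64(46.4), np.float64(93.68780916013628)), (np.float64(45.7), np.float64(333.3169425639735))]
tab [537.48868185 149.47107851]
[129 122  16  18 207] [435.05606294 176.13501196]
```

Request:
send_rows:
  deltas:
    - [[0,0,0],[0.0422,-0.0293,0.016],1]
    - [[0,0,0],[0.0422,-0.0293,0.016],1]
    - [[0,0,0],[0.0422,-0.0293,0.016],1]
    - [[0,0,0],[0.0422,-0.0293,0.016],1]
    - [[0,0,0],[0.0422,-0.0293,0.016],1]
    - [[0,0,0],[0,0,0],1]
    - [[0,0,0],[0,0,0],1]

```text
time_s: 3.15
tool_pos: [589.9, 184.9, 139.6]
ee_rot: [[0.832, 0.555, -0.0], [0.555, -0.832, -0.0], [-0.0, 0.0, -1.0]]
contact_force: [0.9, 0.5, -0.2]
finger_gap: 1.003
grip_force: 0.0
```

```bash
python3 - <<'E'
from h import *
c=camera_info("wrist");a=grab_frame("wrist");np.save("w2.npy",a)
g=cv2.cvtColor(a,cv2.COLOR_RGB2GRAY)
print(get_obs()["tool_pos"])
# predicted dots
P=np.array([590.2,185.2])
res=[]
for t in(213.6,93.6,333.6):
    e=P+46*np.array([np.cos(np.radians(t)),np.sin(np.radians(t))])
    u,v=proj("wrist",[*e,17],c);u0,v0=int(u)-10,int(v)-10
    w=g[v0:v0+21,u0:u0+21];m=(w<(int(w.min())+int(np.median(w)))//2).astype(np.uint8)
    n,l,st,ce=cv2.connectedComponentsWithStats(m);i=1+np.argmax(st[1:,4])
    p=onz("wrist",u0+ce[i][0],v0+ce[i][1],17,c)[:2];res.append(p);print((u,v),st[i],ce[i]+[u0,v0],p)
P=np.mean(res,0);print("pan",P,[(np.linalg.norm(p-P),np.degrees(np.arctan2(*(p-P)[::-1]))%360) for p in res])
E
```

```text
[590.09064995 184.44802108 140.03163582]
(np.float64(319.1986323703129), np.float64(239.8452314143435)) [ 7  7  7  7 38] [318.84210526 238.78947368] [552.68169892 160.72563144]
(np.float64(279.2940834382295), np.float64(175.26730404472934)) [ 6  6  8  7 44] [278.88636364 174.06818182] [588.11731368 232.09850113]
(np.float64(359.3459848825333), np.float64(175.42489808943475)) [ 7  6  7  7 40] [358.9   174.075] [632.26793152 165.90919521]
pan [591.02231471 186.24444259] [(np.float64(46.05662321457633), np.float64(213.64700822963223)), (np.float64(45.94598693581891), np.float64(93.62502593067599)), (np.float64(45.98611956606135), np.float64(333.75540832030384))]
```

Request:
send_rows:
  deltas:
    - [[0,0,0],[0.0012,-0.0007,0.04],1]
    - [[0,0,0],[0,0,0.04],1]
    - [[0,0,0],[0,0,0.03],1]
    - [[0,0,0],[0,0,0.01],1]
    - [[0,0,0],[0,0,0],-1]
    - [[0,0,0],[0,0,0],-1]
    - [[0,0,0],[0,0,0],-1]
    - [[0,0,0],[0,0,0],-1]
    - [[0,0,0],[0,0,0],-1]
  grip_force: 30

```text
time_s: 4.32
tool_pos: [590.7, 186.7, 19.8]
ee_rot: [[0.831, 0.556, 0.001], [0.556, -0.831, 0.0], [0.0, 0.0, -1.0]]
contact_force: [0.9, -0.7, -0.7]
finger_gap: 0.499
grip_force: 0.2
```

Request:
send_rows:
  deltas:
    - [[0,0,0],[0,0,0],-1]
    - [[0,0,0],[0,0,0],-1]
    - [[0,0,0],[0,0,-0.01],-1]
    - [[0,0,0],[0,0,-0.03],-1]
    - [[0,0,0],[0,0,-0.04],-1]
    - [[0,0,0],[0,0,-0.04],-1]
    - [[0,0,0],[0,0,0],-1]

```text
time_s: 5.2
tool_pos: [593.0, 187.0, 143.2]
ee_rot: [[0.831, 0.556, 0.008], [0.556, -0.831, 0.001], [0.007, 0.003, -1.0]]
contact_force: [-0.6, -1.0, -3.2]
finger_gap: 0.491
grip_force: 30.5
```

```bash
python3 - <<'E'
from h import *
import json
from scipy.optimize import least_squares
o=get_obs();print({k:np.round(o[k],3).tolist() for k in("tool_pos","contact_force","grip_force","finger_gap","moment")})
# held pan dots from wrist, height = tool z -19.8+17
c=camera_info("wrist");a=grab_frame("wrist");g=cv2.cvtColor(a,cv2.COLOR_RGB2GRAY);np.save("w3.npy",a)
t=o["tool_pos"];z=t[2]-19.8+17;res=[]
for an in(213.6,93.6,333.6):
    e=np.array(t[:2])+46*np.array([np.cos(np.radians(an)),np.sin(np.radians(an))])
    u,v=proj("wrist",[*e,z],c);u0,v0=int(u)-12,int(v)-12
    w=g[v0:v0+25,u0:u0+25];m=(w<(int(w.min())+int(np.median(w)))//2).astype(np.uint8)
    n,l,st,ce=cv2.connectedComponentsWithStats(m);i=1+np.argmax(st[1:,4])
    p=onz("wrist",u0+ce[i][0],v0+ce[i][1],z,c)[:2];res.append(p);print((u,v),st[i],ce[i]+[u0,v0],p)
P=np.mean(res,0);print("pan-tool",P-t[:2],[(np.linalg.norm(p-P),np.degrees(np.arctan2(*(p-P)[::-1]))%360) for p in res])
# ring circle fit from w1 : radial edges
c=json.load(open("w1.json"));g=cv2.GaussianBlur(cv2.cvtColor(np.load("w1.npy"),cv2.COLOR_RGB2GRAY),(3,3),0).astype(np.float32)
C=np.array([500.2,-54.1])
for it in range(3):
    E=[];
    for th in np.radians(np.arange(0,360,4)):
        d=np.array([np.cos(th),np.sin(th)]);rr=np.arange(52,63,.4)
        q=np.array([proj("wrist",[*(C+r*d),66],c) for r in rr],np.float32)
        s=cv2.remap(g,q[:,:1],q[:,1:],cv2.INTER_LINEAR)[:,0];gr=np.gradient(s)
        if gr.max()>4: E.append(C+rr[gr.argmax()]*d)
    E=np.array(E);f=least_squares(lambda x:np.linalg.norm(E-x[:2],axis=1)-x[2],[*C,57],loss="soft_l1",f_scale=.5);C=f.x[:2]
print("ring",f.x,len(E))
u,v=319,227;w=g[v-9:v+10,u-9:u+10];m=(w<(w.min()+np.median(w))/2).astype(np.uint8)
n,l,st,ce=cv2.connectedComponentsWithStats(m);i=1+np.argmax(st[1:,4]);p=onz("wrist",u-9+ce[i][0],v-9+ce[i][1],66,c)[:2]-C
print("cone",st[i],np.linalg.norm(p),np.degrees(np.arctan2(p[1],p[0]))%360)
for uv,off in(((288.75,165.75),120),((360,170),-120)):
    p=onz("wrist",*uv,66,c)[:2]-C;print(np.linalg.norm(p),(np.degrees(np.arctan2(p[1],p[0]))+off)%360)
E
```

```text
{'tool_pos': [592.985, 186.953, 143.238], 'contact_force': [-0.589, -1.015, -3.181], 'grip_force': 30.511, 'finger_gap': 0.491, 'moment': [-0.032, -0.066, -0.044]}
(np.float64(319.11491075452574), np.float64(305.8470159695963)) [ 8  9 11  9 76] [320.01315789 305.84210526] [555.0232945  160.97376262]
(np.float64(255.60430205674373), np.float64(212.05121564979987)) [  7   7  13  12 118] [256.02542373 212.27966102] [590.11813581 232.56179287]
(np.float64(383.0167363905545), np.float64(212.26032246354373)) [  7   7  12  12 116] [383.4137931 212.25     ] [634.33419415 166.29022486]
pan-tool [ 0.1736929  -0.34414251] [(np.float64(45.950425615467644), np.float64(213.9093231375062)), (np.float64(46.05367090174177), np.float64(93.78534873607597)), (np.float64(45.91590655072419), np.float64(333.7356929258862))]
ring [500.98300048 -53.5030273   57.2586284 ] 38
cone [  0   0  19  11 110] 39.788303773289 207.40437498574275
43.14884827273751 210.39815397378172
45.75407579557275 208.24246083105692
```

Request:
send_rows:
  deltas:
    - [[0,0,0],[-0.042,0.0297,0],-1]
    - [[0,0,0],[-0.042,0.0297,0],-1]
    - [[0,0,0],[-0.042,0.0297,0.01],-1]
    - [[0,0,0],[-0.042,0.0297,0.015],-1]
    - [[0,0,0],[-0.042,0.0297,0.015],-1]
    - [[0,0,3.8],[0,0,0],-1]
    - [[0,0,0],[0,0,0],-1]
    - [[0,0,0],[0,0,0],-1]
    - [[0,0,0],[0,0,0],-1]

```text
time_s: 6.38
tool_pos: [498.4, -52.9, 99.1]
ee_rot: [[0.866, 0.501, -0.001], [0.501, -0.866, 0.0], [-0.0, -0.0, -1.0]]
contact_force: [-0.3, 0.4, -2.5]
finger_gap: 0.486
grip_force: 31.1
```

```bash
python3 - <<'E'
from h import *
o=get_obs();print({k:np.round(o[k],3).tolist() for k in("tool_pos","ee_rot","contact_force","grip_force","moment")})
a=grab_frame("top");c=camera_info("top");np.save("t2.npy",a)
R=np.array(o["ee_rot"]);d=R.T@(np.array([500.8,-53.2,o["tool_pos"][2]])-o["tool_pos"]);print("need tool",d,"yaw",np.degrees(np.arctan2(R[1,0],R[0,0])))
E
```

```text
{'tool_pos': [498.401, -52.904, 99.095], 'ee_rot': [[0.866, 0.501, -0.001], [0.501, -0.866, 0.0], [-0.0, -0.0, -1.0]], 'contact_force': [-0.343, 0.353, -2.516], 'grip_force': 31.127, 'moment': [-0.007, -0.02, -0.025]}
need tool [ 1.92863727e+00  1.45714585e+00 -1.37854825e-03] yaw 30.04747348111846
```

Request:
send_rows:
  deltas:
    - [[0,0,0],[0.0019,0.0015,0.006],-1]
    - [[0,0,0],[0,0,0.005],-1]
    - [[0,0,0],[0,0,0],-1]
    - [[0,0,0],[0,0,0],-1]

```text
time_s: 6.92
tool_pos: [500.9, -53.8, 88.4]
ee_rot: [[0.866, 0.499, -0.0], [0.499, -0.866, 0.0], [-0.0, -0.0, -1.0]]
contact_force: [-0.9, -0.6, -2.8]
finger_gap: 0.487
grip_force: 31.1
```

Request:
send_rows:
  deltas:
    - [[0,0,0],[0,0,0.001],-1]
    - [[0,0,0],[0,0,0.001],-1]
    - [[0,0,0],[0,0,0],-1]

```text
time_s: 7.3
tool_pos: [500.8, -53.9, 86.4]
ee_rot: [[0.866, 0.499, -0.0], [0.499, -0.866, -0.0], [-0.0, -0.0, -1.0]]
contact_force: [-0.0, 0.1, -3.2]
finger_gap: 0.489
grip_force: 31.1
```

Request:
send_rows:
  deltas:
    - [[0,0,0],[0,0,0.001],-1]
    - [[0,0,0],[0,0,0],-1]

```text
time_s: 7.55
tool_pos: [500.8, -53.8, 85.4]
ee_rot: [[0.866, 0.499, -0.0], [0.499, -0.866, 0.0], [-0.0, -0.0, -1.0]]
contact_force: [0.2, -0.6, -2.3]
finger_gap: 0.49
grip_force: 31.1
```

Request:
send_rows:
  deltas:
    - [[0,0,0],[0,0,0.001],-1]
    - [[0,0,0],[0,0,0],-1]

```text
time_s: 7.8
tool_pos: [500.8, -53.9, 84.4]
ee_rot: [[0.866, 0.499, -0.0], [0.499, -0.866, 0.0], [-0.0, -0.0, -1.0]]
contact_force: [0.3, -0.0, -2.8]
finger_gap: 0.488
grip_force: 31.1
```

Request:
send_rows:
  deltas:
    - [[0,0,0],[0,0,0.001],-1]
    - [[0,0,0],[0,0,0],-1]

```text
time_s: 8.05
tool_pos: [500.7, -53.8, 83.5]
ee_rot: [[0.866, 0.499, -0.001], [0.499, -0.866, 0.0], [-0.0, -0.0, -1.0]]
contact_force: [-1.7, -0.4, -0.5]
finger_gap: 0.49
grip_force: 31.1
```

Request:
send_rows:
  deltas:
    - [[0,0,0],[0,0,0.001],-1]
    - [[0,0,0],[0,0,0],-1]

```text
time_s: 8.3
tool_pos: [500.7, -53.8, 82.5]
ee_rot: [[0.866, 0.499, -0.001], [0.499, -0.866, 0.0], [-0.001, -0.0, -1.0]]
contact_force: [-2.2, 0.0, 1.0]
finger_gap: 0.489
grip_force: 31.2
```

Request:
send_rows:
  deltas:
    - [[0,0,0],[0,0,0.0007],-1]
    - [[0,0,0],[0,0,0],-1]

```text
time_s: 8.55
tool_pos: [500.7, -53.8, 81.8]
ee_rot: [[0.866, 0.499, -0.001], [0.499, -0.866, 0.0], [-0.0, -0.0, -1.0]]
contact_force: [-3.6, 0.3, 1.9]
finger_gap: 0.485
grip_force: 31.2
```

```bash
python3 - <<'E'
from h import *
o=get_obs();print({k:np.round(o[k],3).tolist() for k in("time_s","tool_pos","contact_force","grip_force","moment")})
E
```

```text
{'time_s': 8.55, 'tool_pos': [500.697, -53.797, 81.811], 'contact_force': [-3.627, 0.273, 1.906], 'grip_force': 31.199, 'moment': [0.141, 0.828, 0.008]}
```

Request:
send_rows:
  deltas:
    - [[0,0,0],[-0.0008,-0.0005,0],-1]
    - [[0,0,0],[0,0,0],-1]

```text
time_s: 8.8
tool_pos: [499.8, -53.8, 81.7]
ee_rot: [[0.866, 0.499, -0.0], [0.499, -0.866, 0.0], [0.0, -0.0, -1.0]]
contact_force: [-1.8, 0.9, 0.8]
finger_gap: 0.487
grip_force: 31.2
```

```bash
cat > s.py <<'E'
from h import *
o=get_obs();print({k:np.round(o[k],2).tolist() for k in("time_s","tool_pos","contact_force","grip_force","moment","ee_rot")})
E
python3 s.py
```

```text
{'time_s': 8.8, 'tool_pos': [499.83, -53.76, 81.67], 'contact_force': [-1.8, 0.87, 0.83], 'grip_force': 31.18, 'moment': [0.06, 0.49, 0.02], 'ee_rot': [[0.87, 0.5, -0.0], [0.5, -0.87, 0.0], [0.0, -0.0, -1.0]]}
```

Request:
send_rows:
  deltas:
    - [[0,0,0],[-0.0004,-0.0012,0],-1]
    - [[0,0,0],[0,0,0],-1]

```text
time_s: 9.05
tool_pos: [499.5, -53.4, 82.0]
ee_rot: [[0.866, 0.499, 0.001], [0.499, -0.866, -0.001], [0.001, 0.002, -1.0]]
contact_force: [-0.0, -1.0, -1.0]
finger_gap: 0.489
grip_force: 31.2
```

```bash
python3 s.py
```

```text
{'time_s': 9.05, 'tool_pos': [499.49, -53.36, 82.0], 'contact_force': [-0.04, -1.02, -1.05], 'grip_force': 31.17, 'moment': [-0.34, 0.06, -0.04], 'ee_rot': [[0.87, 0.5, 0.0], [0.5, -0.87, -0.0], [0.0, 0.0, -1.0]]}
```

Request:
send_rows:
  deltas:
    - [[0,0,0],[-0.0002,0.0003,0.001],-1]
    - [[0,0,0],[0,0,0],-1]

```text
time_s: 9.3
tool_pos: [499.5, -53.5, 81.1]
ee_rot: [[0.866, 0.499, 0.001], [0.499, -0.866, -0.0], [0.001, 0.001, -1.0]]
contact_force: [0.2, 0.3, 2.2]
finger_gap: 0.489
grip_force: 31.2
```

```bash
python3 s.py
```

```text
{'time_s': 9.3, 'tool_pos': [499.45, -53.46, 81.1], 'contact_force': [0.17, 0.32, 2.25], 'grip_force': 31.16, 'moment': [-0.08, 0.03, -0.01], 'ee_rot': [[0.87, 0.5, 0.0], [0.5, -0.87, -0.0], [0.0, 0.0, -1.0]]}
```

Request:
send_rows:
  deltas:
    - [[0,0,0],[0,0,0.001],-1]
    - [[0,0,0],[0,0,0],-1]

```text
time_s: 9.55
tool_pos: [499.4, -53.4, 80.2]
ee_rot: [[0.866, 0.499, 0.001], [0.499, -0.866, -0.0], [0.001, 0.001, -1.0]]
contact_force: [0.3, -1.1, 3.2]
finger_gap: 0.486
grip_force: 31.2
```

```bash
python3 s.py
```

```text
{'time_s': 9.55, 'tool_pos': [499.42, -53.44, 80.19], 'contact_force': [0.3, -1.11, 3.16], 'grip_force': 31.16, 'moment': [-0.08, 0.11, -0.03], 'ee_rot': [[0.87, 0.5, 0.0], [0.5, -0.87, -0.0], [0.0, 0.0, -1.0]]}
```

Request:
send_rows:
  deltas:
    - [[0,0,0],[0,0.0002,-0.0012],-1]
    - [[0,0,0],[0,0,0],-0.02]
    - [[0,0,0],[0,0,0],0.1]
    - [[0,0,0],[0,0,0],0.3]
    - [[0,0,0],[0,0,0],0.5]
    - [[0,0,0],[0,0,0],0.5]
    - [[0,0,0],[0,0,-0.02],0.5]
    - [[0,0,0],[0,0,-0.05],0.5]
    - [[0,0,0],[0,0,-0.06],0.5]
    - [[0,0,0],[0,0,0],0.5]
    - [[0,0,0],[0,0,0],0.5]

```text
time_s: 10.92
tool_pos: [498.7, -53.4, 210.4]
ee_rot: [[0.866, 0.499, -0.001], [0.499, -0.866, 0.0], [-0.0, -0.001, -1.0]]
contact_force: [-0.4, -0.0, -1.1]
finger_gap: 0.753
grip_force: 0.0
```

```bash
cat > pan.py <<'E'
from h import *
o=get_obs();t=o["tool_pos"];print(np.round(t,1),np.round(o["contact_force"],1))
c=camera_info("wrist");a=grab_frame("wrist");g=cv2.cvtColor(a,cv2.COLOR_RGB2GRAY);np.save("w4.npy",a)
cv2.imwrite("pics/w4.png",a[:,:,::-1]);zt=61.7+17;res=[]
for an in(210,90,330):
    e=np.array([499.5,-53.7])+46*np.array([np.cos(np.radians(an)),np.sin(np.radians(an))])
    u,v=proj("wrist",[*e,zt],c);u0,v0=int(u)-9,int(v)-9
    w=g[v0:v0+19,u0:u0+19];m=(w<(int(w.min())+int(np.median(w)))//2).astype(np.uint8)
    n,l,st,ce=cv2.connectedComponentsWithStats(m);i=1+np.argmax(st[1:,4])
    p=onz("wrist",u0+ce[i][0],v0+ce[i][1],zt,c)[:2];res.append(p);print(st[i],(ce[i]+[u0,v0]).round(1),p.round(1))
P=np.mean(res,0);print("pan",P,[(np.linalg.norm(p-P).round(2),(np.degrees(np.arctan2(*(p-P)[::-1]))%360).round(1)) for p in res])
A=np.array(camera_info("top")["T"]);b=grab_frame("top");np.save("t4.npy",b)
E
python3 pan.py
```

```text
[498.7 -53.4 210.4] [-0.4 -0.  -1.1]
[ 6  6  7  7 37] [320.1 236.3] [459.8 -76.6]
[ 6  6  8  8 40] [281.4 173.2] [499.9  -7.8]
[ 6  6  7  8 40] [359.1 173.6] [539.3 -76.8]
pan [499.6569585  -53.73959911] [(np.float64(45.93), np.float64(209.9)), (np.float64(45.98), np.float64(89.7)), (np.float64(45.85), np.float64(329.8))]
```

View pics/w4.png

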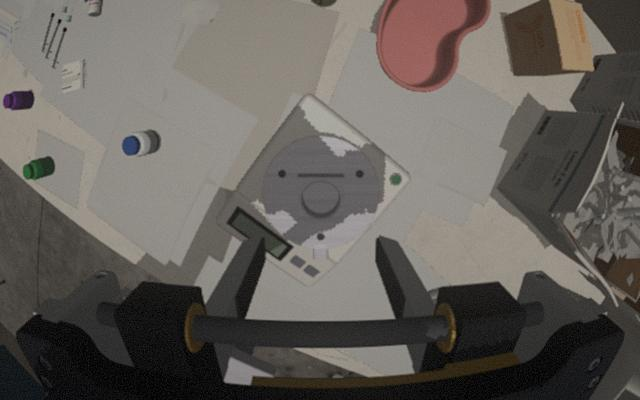

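Wrist picture: the pan lies level on the ring with its foot dots at (320,236), (281,173) and (359,174), tab at (320,252). Its centre is (499.7,-53.7) and its yaw 29.9°, matching the seats. Bottle at (140,142). On to the bottle.

Request:
send_rows:
  deltas:
    - [[0,0,0],[0.0119,-0.0461,0.012],1]
    - [[0,0,0],[0.0119,-0.0461,0.012],1]
    - [[0,0,0],[0.0119,-0.0461,0.012],1]
    - [[0,0,0],[0.0119,-0.0461,0.012],1]
    - [[0,0,0],[0.0119,-0.0461,0.012],1]
    - [[0,0,0],[0,0,0],1]
    - [[0,0,0],[0,0,0],1]

```text
time_s: 11.9
tool_pos: [435.1, 175.6, 150.0]
ee_rot: [[0.866, 0.5, -0.002], [0.5, -0.866, -0.001], [-0.002, -0.0, -1.0]]
contact_force: [0.9, -0.7, 0.2]
finger_gap: 0.998
grip_force: 0.0
```

```bash
python3 - <<'E'
from h import *
o=get_obs();t=np.array(o["tool_pos"]);R=np.array(o["ee_rot"])
c=camera_info("wrist");a=grab_frame("wrist");np.save("w5.npy",a)
u,v=proj("wrist",[435,176,61],c);print(t.round(1),u,v)
m=cv2.inRange(cv2.cvtColor(a,cv2.COLOR_RGB2HSV),(100,110,40),(125,255,255))
n,l,st,ce=cv2.connectedComponentsWithStats(m)
for i in range(1,n):
    if st[i,4]>60 and np.hypot(*(ce[i]-[u,v]))<80:
        p=onz("wrist",*ce[i],60,c);x,y,w,h=st[i,:4]
        print(st[i],ce[i],p.round(1),"width",np.linalg.norm(onz("wrist",x,y+h/2,61,c)-onz("wrist",x+w,y+h/2,61,c)).round(1),"tool",(R.T@(p-t)).round(1))
E
```

```text
[435.1 175.6 150. ] 318.9206122392249 207.315715097995
```

```bash
python3 - <<'E'
from h import *
a=np.load("w5.npy");c=camera_info("wrist")
h=cv2.cvtColor(a,cv2.COLOR_RGB2HSV);print(h[207,319],a[207,319])
m=cv2.inRange(h,(95,100,15),(130,255,255))[130:290,240:400]
n,l,st,ce=cv2.connectedComponentsWithStats(m)
for i in range(1,n):
    if st[i,4]>40: print(st[i],ce[i]+[240,130],onz("wrist",*(ce[i]+[240,130]),60,c).round(1))
cv2.imwrite("pics/w5.png",cv2.convertScaleAbs(cv2.resize(a[100:300,200:440],(720,600)),alpha=1.5)[:,:,::-1])
E
```

```text
[113 111  69] [39 46 69]
[69 65 15 15 57] [315.70175439 202.12280702] [438.  180.4  60. ]
```

View pics/w5.png

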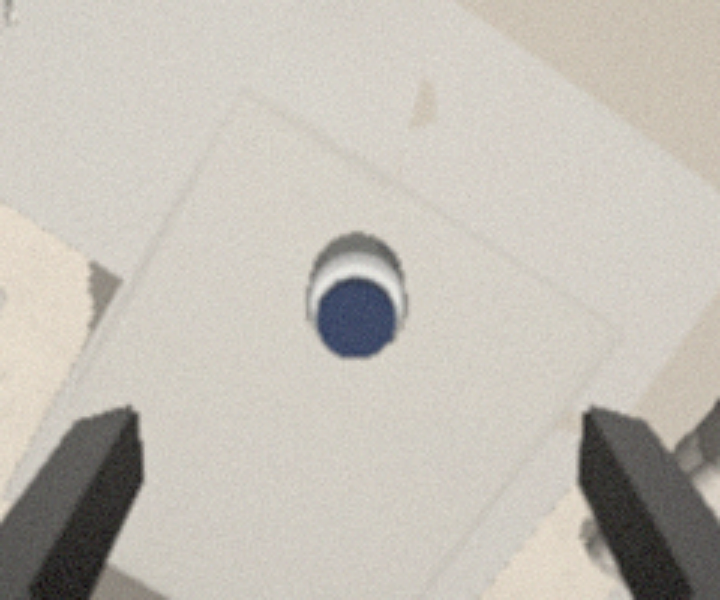

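Crop: the blue cap is at crop (356,318), wrist pixel (318.7,206), midway between the fingers and about 1 mm from the predicted spot. Descending on it.

Request:
send_rows:
  deltas:
    - [[0,0,0],[0.001,0,0.04],1]
    - [[0,0,0],[0,0,0.04],1]
    - [[0,0,0],[0,0,0.03],1]
    - [[0,0,0],[0,0,0.015],1]
    - [[0,0,0],[0,0,0],0]
    - [[0,0,0],[0,0,0],-1]
    - [[0,0,0],[0,0,0],-1]
    - [[0,0,0],[0,0,0],-1]
    - [[0,0,0],[0,0,0],-1]
    - [[0,0,0],[0,0,0],-1]
    - [[0,0,0],[0,0,0],-1]
  grip_force: 10

```text
time_s: 13.32
tool_pos: [436.4, 176.5, 26.0]
ee_rot: [[0.866, 0.499, -0.0], [0.499, -0.866, 0.0], [0.0, -0.0, -1.0]]
contact_force: [-0.1, 0.7, 0.2]
finger_gap: 0.353
grip_force: 10.0
```

Request:
send_rows:
  deltas:
    - [[0,0,0],[0,0,-0.01],-1]
    - [[0,0,0],[0,0,-0.03],-1]
    - [[0,0,0],[0,0,-0.05],-1]
    - [[0,0,0],[0,0,-0.05],-1]
    - [[0,0,0],[0,0,0],-1]
    - [[0,0,0],[0,0,0],-1]

```text
time_s: 14.08
tool_pos: [435.8, 176.3, 165.4]
ee_rot: [[0.866, 0.499, -0.001], [0.499, -0.866, -0.0], [-0.001, -0.0, -1.0]]
contact_force: [-0.2, -0.6, -0.4]
finger_gap: 0.351
grip_force: 10.0
```

```bash
python3 - <<'E'
from h import *
o=get_obs();t=np.array(o["tool_pos"]);R=np.array(o["ee_rot"]);print(t,np.round(o["contact_force"],2),o["finger_gap"])
c=camera_info("wrist");a=grab_frame("wrist");np.save("w6.npy",a)
top=t+R@[0,0,-(58-23)];u,v=proj("wrist",top,c);print("pred",u,v)
m=cv2.inRange(cv2.cvtColor(a,cv2.COLOR_RGB2HSV),(105,80,15),(128,255,255))
n,l,st,ce=cv2.connectedComponentsWithStats(m)
for i in range(1,n):
    if st[i,4]>60 and np.hypot(*(ce[i]-[u,v]))<80:
        p=onz("wrist",*ce[i],top[2],c);print(st[i],ce[i],"tool",(R.T@(p-t)).round(1))
cv2.imwrite("pics/w6.png",cv2.convertScaleAbs(cv2.resize(a[150:390,200:440],(600,600)),alpha=1.5)[:,:,::-1])
P=np.array([499.7,-53.7,t[2]]);print("to well, tool:",(R.T@(P-t)).round(1))
E
```

```text
[435.78540821 176.29968363 165.4128278 ] [-0.24 -0.56 -0.44] 0.3509915043273532
pred 319.1616259013343 275.40283659767954
[ 299  252   43   43 1410] [319.82056738 274.1751773 ] tool [  0.7   0.3 -35. ]
to well, tool: [-59.5 231.2  -0. ]
```

View pics/w6.png

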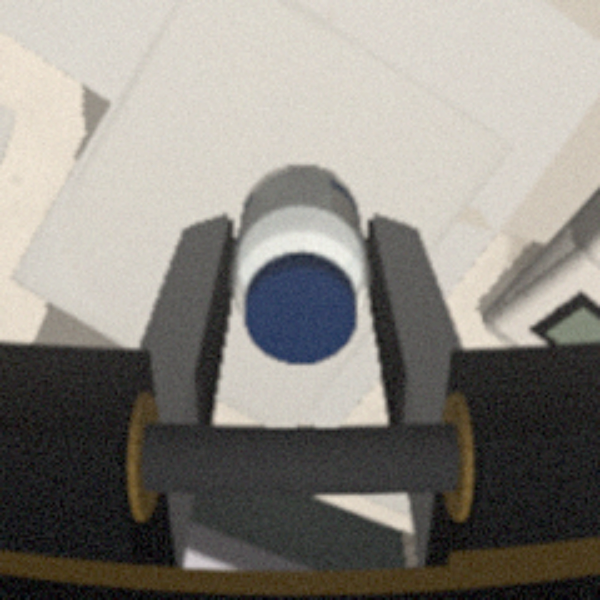

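Crop: the bottle is held upright between the pads, cap centre at crop (300,310), about 0.7 mm ahead of the tool axis along tool x. Carrying it over the well.

Request:
send_rows:
  deltas:
    - [[0,0,0],[-0.012,0.0462,0],-1]
    - [[0,0,0],[-0.012,0.0462,0],-1]
    - [[0,0,0],[-0.012,0.0462,0],-1]
    - [[0,0,0],[-0.012,0.0462,0.01],-1]
    - [[0,0,0],[-0.012,0.0462,0.02],-1]
    - [[0,0,0],[0,0,0],-1]
    - [[0,0,0],[0,0,0],-1]
    - [[0,0,0],[0,0,0],-1]

```text
time_s: 15.12
tool_pos: [499.5, -52.6, 135.9]
ee_rot: [[0.866, 0.501, -0.0], [0.501, -0.866, 0.0], [-0.0, -0.0, -1.0]]
contact_force: [0.5, 0.1, 0.1]
finger_gap: 0.351
grip_force: 10.0
```

```bash
cat > w.py <<'E'
from h import *
o=get_obs();t=np.array(o["tool_pos"]);R=np.array(o["ee_rot"])
P=np.array([499.7,-53.7,t[2]]);print(t.round(2),np.round(o["contact_force"],2),np.round(o["moment"],2),"tool",(R.T@(P-t)-[.7,0,0]).round(1),"bottom",t[2]-23)
E
python3 w.py
```

```text
[499.48 -52.61 135.86] [0.45 0.13 0.07] [ 0.01 -0.04  0.06] tool [-1.1  1.1 -0. ] bottom 112.859776537452
```

Request:
send_rows:
  deltas:
    - [[0,0,0],[-0.0011,0.0011,0.006],-1]
    - [[0,0,0],[0,0,0.005],-1]
    - [[0,0,0],[0,0,0],-1]
    - [[0,0,0],[0,0,0],-1]

```text
time_s: 15.62
tool_pos: [499.4, -55.1, 125.0]
ee_rot: [[0.866, 0.499, 0.0], [0.499, -0.866, 0.0], [0.0, 0.0, -1.0]]
contact_force: [-0.6, 0.3, 0.1]
finger_gap: 0.349
grip_force: 10.0
```

```bash
python3 w.py
```

```text
[499.35 -55.11 124.98] [-0.61  0.33  0.13] [-0.01  0.01  0.02] tool [ 0.3 -1.   0. ] bottom 101.98450571947134
```

Request:
send_rows:
  deltas:
    - [[0,0,0],[0,0,0.0015],-1]
    - [[0,0,0],[0,0,0.0015],-1]
    - [[0,0,0],[0,0,0.001],-1]
    - [[0,0,0],[0,0,0],-1]

```text
time_s: 16.12
tool_pos: [499.4, -55.2, 121.0]
ee_rot: [[0.866, 0.499, 0.0], [0.499, -0.866, 0.0], [0.0, 0.0, -1.0]]
contact_force: [0.0, 0.6, 0.6]
finger_gap: 0.349
grip_force: 10.0
```

```bash
python3 w.py
```

```text
[499.37 -55.24 121.02] [0.03 0.61 0.61] [ 0.02  0.12 -0.05] tool [ 0.4 -1.2  0. ] bottom 98.02236200876604
```

Request:
send_rows:
  deltas:
    - [[0,0,0],[0.0003,-0.0011,0],-1]
    - [[0,0,0],[0,0,0.001],-1]
    - [[0,0,0],[0,0,0.001],-1]
    - [[0,0,0],[0,0,0],-1]

```text
time_s: 16.62
tool_pos: [499.0, -54.0, 118.8]
ee_rot: [[0.866, 0.499, -0.0], [0.499, -0.866, 0.0], [-0.0, -0.0, -1.0]]
contact_force: [-0.5, 0.9, -0.4]
finger_gap: 0.349
grip_force: 10.0
```

```bash
python3 w.py
```

```text
[499.   -54.03 118.81] [-0.49  0.85 -0.41] [ 0.02 -0.04  0.  ] tool [ 0.1  0.1 -0. ] bottom 95.81001284070132
```

Request:
send_rows:
  deltas:
    - [[0,0,0],[0,0,0.001],-1]
    - [[0,0,0],[0,0,0.001],-1]
    - [[0,0,0],[0,0,0],-1]

```text
time_s: 17.0
tool_pos: [499.0, -54.1, 116.9]
ee_rot: [[0.866, 0.499, -0.0], [0.499, -0.866, 0.0], [-0.0, -0.0, -1.0]]
contact_force: [0.2, 0.6, -0.4]
finger_gap: 0.349
grip_force: 10.0
```

```bash
python3 w.py
```

```text
[499.01 -54.07 116.87] [ 0.18  0.57 -0.37] [ 0.   -0.07  0.01] tool [ 0.1  0.  -0. ] bottom 93.86530571290088
```

Entering freely; I go on down to about 1.5 mm above the floor, then feel.

Request:
send_rows:
  deltas:
    - [[0,0,0],[0,0,0.002],-1]
    - [[0,0,0],[0,0,0.002],-1]
    - [[0,0,0],[0,0,0.002],-1]
    - [[0,0,0],[0,0,0],-1]

```text
time_s: 17.5
tool_pos: [499.0, -54.1, 110.8]
ee_rot: [[0.866, 0.499, -0.0], [0.499, -0.866, 0.0], [-0.0, -0.0, -1.0]]
contact_force: [-0.3, 0.3, -1.1]
finger_gap: 0.349
grip_force: 10.0
```

Request:
send_rows:
  deltas:
    - [[0,0,0],[0,0,0.002],-1]
    - [[0,0,0],[0,0,0.002],-1]
    - [[0,0,0],[0,0,0.001],-1]
    - [[0,0,0],[0,0,0],-1]

```text
time_s: 18.0
tool_pos: [499.0, -54.1, 105.9]
ee_rot: [[0.866, 0.499, -0.0], [0.499, -0.866, 0.0], [-0.0, -0.0, -1.0]]
contact_force: [0.9, 1.2, -0.8]
finger_gap: 0.352
grip_force: 10.0
```

Request:
send_rows:
  deltas:
    - [[0,0,0],[0,0,0.001],-1]
    - [[0,0,0],[0,0,0],-1]

```text
time_s: 18.25
tool_pos: [499.0, -54.1, 104.9]
ee_rot: [[0.866, 0.499, 0.0], [0.499, -0.866, -0.0], [-0.0, 0.0, -1.0]]
contact_force: [-0.1, 0.5, -0.1]
finger_gap: 0.349
grip_force: 10.0
```

Request:
send_rows:
  deltas:
    - [[0,0,0],[0,0,0.0007],-1]
    - [[0,0,0],[0,0,0],-1]

```text
time_s: 18.5
tool_pos: [499.0, -54.1, 104.2]
ee_rot: [[0.866, 0.499, -0.0], [0.499, -0.866, 0.0], [-0.0, -0.0, -1.0]]
contact_force: [0.4, 1.2, -0.8]
finger_gap: 0.349
grip_force: 10.0
```

```bash
python3 w.py
```

```text
[499.04 -54.11 104.23] [ 0.39  1.22 -0.83] [ 0.03 -0.    0.01] tool [ 0.1 -0.  -0. ] bottom 81.22637209382154
```

Request:
send_rows:
  deltas:
    - [[0,0,0],[0,0,0.0006],-1]
    - [[0,0,0],[0,0,0],-1]

```text
time_s: 18.75
tool_pos: [499.0, -54.1, 103.6]
ee_rot: [[0.866, 0.499, -0.0], [0.499, -0.866, 0.0], [-0.0, -0.0, -1.0]]
contact_force: [0.1, 0.2, -1.7]
finger_gap: 0.343
grip_force: 10.0
```

Request:
send_rows:
  deltas:
    - [[0,0,0],[0,0,0.0006],-1]
    - [[0,0,0],[0,0,0],-1]

```text
time_s: 19.0
tool_pos: [499.1, -54.1, 103.1]
ee_rot: [[0.866, 0.499, 0.0], [0.499, -0.866, -0.0], [0.0, 0.0, -1.0]]
contact_force: [-0.4, -0.3, 0.5]
finger_gap: 0.346
grip_force: 10.0
```

```bash
python3 w.py
```

```text
[499.08 -54.13 103.11] [-0.43 -0.32  0.51] [-0.02 -0.04 -0.  ] tool [ 0.  -0.1  0. ] bottom 80.10966618035754
```

Request:
send_rows:
  deltas:
    - [[0,0,0],[0,0,0],-0.2]
    - [[0,0,0],[0,0,0],0]
    - [[0,0,0],[0,0,0],0.3]
    - [[0,0,0],[0,0,0],0.5]
    - [[0,0,0],[0,0,0],0.5]
    - [[0,0,0],[0,0,-0.015],0.5]
    - [[0,0,0],[0,0,-0.04],0.5]
    - [[0,0,0],[0,0,-0.05],0.5]
    - [[0,0,0],[0,0,-0.05],0.5]
    - [[0,0,0],[0,0,0],0.5]
    - [[0,0,0],[0,0,0],0.5]
    - [[0,0,0],[0,0,0],0.5]

```text
time_s: 20.5
tool_pos: [498.1, -53.8, 256.4]
ee_rot: [[0.866, 0.499, -0.003], [0.499, -0.866, 0.001], [-0.002, -0.002, -1.0]]
contact_force: [0.2, 0.2, 0.4]
finger_gap: 0.75
grip_force: 0.0
```

```bash
python3 pan.py; python3 - <<'E'
from h import *
a=np.load("w4.npy");c=camera_info("wrist");s=grab_frame("scene")
x=cv2.resize(a[130:270,240:400],(457,400));y=cv2.resize(s[165:245,300:400],(340,400)[::1])
cv2.imwrite("pics/end.png",cv2.convertScaleAbs(np.hstack([x,y[:400]]),alpha=1.3)[:,:,::-1])
m=cv2.inRange(cv2.cvtColor(a,cv2.COLOR_RGB2HSV),(105,80,15),(128,255,255));n,l,st,ce=cv2.connectedComponentsWithStats(m)
for i in range(1,n):
    if st[i,4]>60: print(st[i],onz("wrist",*ce[i],80.4+58,c).round(1))
E
```

```text
[498.1 -53.8 256.4] [0.2 0.2 0.4]
[ 7  7  6  6 28] [320.5 221.4] [460.  -76.8]
[ 7  7  6  6 30] [286.5 165.4] [499.9  -8. ]
[ 7  7  6  6 31] [354.6 165.5] [539.5 -76.9]
pan [499.79135713 -53.91998559] [(np.float64(45.95), np.float64(209.9)), (np.float64(45.91), np.float64(89.8)), (np.float64(45.86), np.float64(329.9))]
[310 187  22  24 399] [499.3 -54.5 138.4]
```

View pics/end.png

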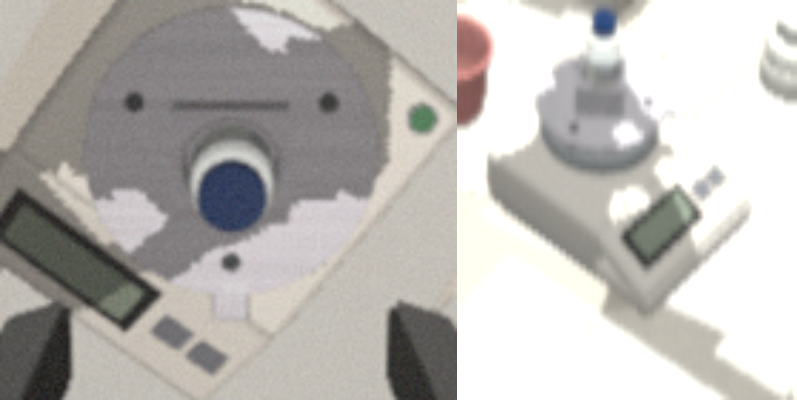

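The final picture shows the pan level on the ring, tab at (230,305), and the bottle upright in the well with its cap at (232,195). The gripper is clear of everything.

```bash
python3 -c "
from workcell import *
print(sign_off())"
```

```text
the job is handed in; nothing more can be done
None
```

The pan is back on the scale with all three feet home by height and feel, the diluent bottle stands upright in its well, and the job was handed in at about 21 s; the tab points about 40° off the display's middle because the ring was found turned that far and I left it so.

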